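# Zero a hand coffee grinder and set it half a turn open

### The job

The hand grinder is clamped upside down with its burr dial on top. Screw the dial in (clockwise from above) until you feel the burrs touch, without forcing them, then back it off half a turn and slip the catch cup mouth down over the dial, fully home on the grinder's shoulder. Leave the crank, the bean jar, the brush and the scale where they are.

Things in the scene. Friction and masses are not known exactly. Their poses are not given: they have to be found in the camera images.
- grinder: Hand coffee grinder upside down in a black bench holder with a suction foot, fixed to the worktop. Origin: centre of the foot's underside, z up. Foot 96 mm across, collar 65 mm across and 61 mm high, a small lever out to 71 mm from the axis. Grinder: aluminium cylinder 52 mm across with a black rubber sleeve (54 mm), up to a flat shoulder 152 mm high; on it the spigot with the dial.
- cup_seat (a point): Centre of the grinder's flat shoulder, on its axis, 152 mm above the worktop: where the catch cup's rim comes to rest. z up. The spigot above it is 45.4 mm across, straight for 11 mm, then tapers to 40 mm across at its top, 16 mm above this point.
- dial_grip (a point): Point on the dial's axis inside its grip bar, about 187 mm above the worktop; turns with the dial. The dial is a dark knurled disc 33 mm across, its top 11 mm below this point, with an aluminium grip bar on it 32 mm long, 10 mm thick, from 11 mm below to 9 mm above this point. x along the bar to the end with the orange mark, y across the bar, z up. Fingers opened to 40 mm can turn round the bar.
- spindle: Threaded spindle under the dial, origin on the grinder's axis near the worktop's height; it carries the dial, rises and sinks with it, but its axes do not show the turn. Right-hand screw, 1 mm a turn: clockwise from above lowers it and closes the burrs. Runs freely at about 0.05 N m. Starts 0.8 to 2.6 rad before the burrs touch (cannot be seen); can be opened over 5 rad from touch.
- ring_burr: Ring burr inside the spigot under the dial; origin on the axis near the worktop's height. Once the burrs touch, the torque on the dial grows by about 1.5 N m for each radian (a wave washer gives): 0.15 to 0.25 N m is a sure touch, 0.5 N m is forcing. The force between spindle and ring burr is their push at 12 mm from the axis (10 N is 0.12 N m). Let go, the dial springs back.
- inner_burr_face (a point): Face of the inner burr, which the spindle carries, on the axis, 158 mm up; it rises 1 mm for each turn of the dial anticlockwise.
- ring_burr_face (a point): Face of the ring burr, on the axis, 158 mm up. The gap, how far inner_burr_face is above it, is nil where the burrs just touch and 0.5 mm half a turn open; far too fine to read from measured positions.
- catch_cup: Dark steel catch cup, 52 mm across and 62 mm high, standing mouth down on the worktop. Origin: centre of its open mouth (underside), z up to its closed end. Bore 48 mm across and 59 mm deep, wall 2 mm, mass 0.08 to 0.15 kg. Home on the grinder its mouth lies on the shoulder and its closed end is 214 mm above the worktop, clear of the dial.
- cup_mouth (a point): Centre of the catch cup's mouth (same point as the cup's origin).
- crank: The grinder's own crank, laid flat on the worktop: steel arm 122 mm long with a hub at one end and an upright wooden knob, 46 mm high, at the other. Origin: middle of the arm, underside; x towards the knob. Leave it alone.
- bean_jar: Clear jar of coffee beans with a red lid, 68 mm in diameter, 105 mm high; origin: centre of its underside. Leave it alone. Left of it, behind the work, stands a tall fixed grey coffee machine, its front about 0.57 m ahead of the robot's base: carry things past in front of it.
- grounds_brush: Counter brush with wooden handle, 158 x 36 x 28 mm, lying; origin: underside. Leave it alone.
- dose_scale: Small flat black scale, 105 x 66 x 16 mm; origin: centre of its underside. Leave it alone.
Things that resemble listed ones, but are neither listed nor needed, are in the scene too. What is shaped like the catch_cup but orange is not meant.

How it is judged (in metres and radians):
On the way, in this order (a step that is already met when the one before it is completed fails the run):
1. the dial is screwed in until the burrs bear on each other (more than 6 N, about 0.07 N m) (contact force between spindle and ring_burr above 6 N), for 0.1 s.
2. the dial is backed off to half a turn open (150 to 210 degrees from touch) (z of inner_burr_face in the frame of ring_burr_face between 0.000417 and 0.000583 m), for 0.2 s.
At the end, for the whole second after the job is handed in: The burr gap is that of half a turn from touch, within 30 degrees (0.417 to 0.583 mm); the catch cup sits still over the dial, its mouth on the grinder's shoulder within 2 mm in height and 3 mm sideways, upright within 0.06 rad (all of step 2 and horizontal distance between cup_mouth and cup_seat below 0.003 m and z of cup_mouth in the frame of cup_seat between -0.002 and 0.002 m and angle between catch_cup's own z axis and vertical below 0.06 rad and linear speed of catch_cup below 0.01 m/s).
It fails at once if the burrs are forced together (more than 40 N between spindle and ring burr, about 0.5 N m on the dial) (contact force between spindle and ring_burr above 40 N).
It fails at once if the crank is pushed more than 3 cm or knocked over (distance of crank from where it was at the start of the episode above 0.03 m or angle between crank's own z axis and vertical above 0.5 rad).
It fails at once if the bean jar is pushed more than 3 cm or knocked over (distance of bean_jar from where it was at the start of the episode above 0.03 m or angle between bean_jar's own z axis and vertical above 0.5 rad).
It fails at once if the brush is pushed more than 3 cm (distance of grounds_brush from where it was at the start of the episode above 0.03 m).
It fails at once if the scale is pushed more than 3 cm or knocked over (distance of dose_scale from where it was at the start of the episode above 0.03 m or angle between dose_scale's own z axis and vertical above 0.5 rad).
It also fails if it takes over 67 s, if anything falls off the work surface, if the arm or the gripper's body presses on something with over 40 N, if the wrist force passes 120 N, or if a joint passes its speed limit or range.

### The arm

A 6-joint arm with a two-finger parallel gripper is mounted at the origin on a cart in front of the work surface, level with it; the furniture and walls round the work are solid. World frame = base frame: x ahead of the robot, y to its left, z up, the work surface at z = 0. Lengths are in mm, angles in rad, forces in N, time in s.
With the tool pointing down it reaches from about 275 to 750 mm from the base axis. Payload 10.2 kg.
Tool frame: the origin (TCP) lies at the very end of the fingers, on their centre line; the grasp point (between the pads) lies 19 mm behind it; x points along the fingers, y is the direction in which the jaws open and shut, and the axes are right-handed (so a half turn about x gives the same grasp; the last joint's range is limited). The gripper opens to 85 mm and grips with 20 to 120 N. Pads are 22 mm wide; open, the fingers measure 114 mm over their backs; the gripper's body (76 mm by 85 mm) begins 54 mm behind the grasp point. The pads swing forward as they close: fully open they stand 13 mm farther back than shut.
Start: joints at [-1.456, 0.313, 1.498, -0, 1.331, -0.223], TCP at [173.979, -495.341, 231.294] pointing down, gripper open.
Joint ranges: [-2.94, 2.94], [-0.97, 2.17], [0.19, 2.56], [-1.23, 4.37], [0.02, 3.11], [-2.88, 2.88]. Speed limits (rad/s): [2.39, 2.39, 3.01, 3.14, 3.14, 3.14].

### API

Orientations are given as a unit quaternion [w, x, y, z].
In Python, from rig import ctrl, viewer, order gives the robot as it stands. The module is installed in compiled form; this text tells all that it offers.
- The arm moves only by the tool carry_out, never from a script. Its argument "deltas" is a list of rows, each a list of 7 numbers: the gripper command: -1 is fully open, 1 is shut, values between are in proportion, then the shift along the tool's x, y, z in mm, then the turn, a rotation vector about the tool's x, y, z in degrees. A call has exactly 5 rows; each row is the pose to reach, as a shift and turn from the pose commanded when the call began, along the tool's axes at that moment; what a row does not reach only later rows make up. A row lasts 1/8 s, in which the tool goes at most 62.5 mm and 10.7 degrees, less where a joint would pass 70% of its speed; a pose out of reach is approached as far as the arm can. A call with a gripper value outside its range is refused whole. The fingers move at their own pace and stop on an object; "newtons" is the grip in N (left out, the last holds). Time passes only in rows, so rows that repeat a pose let the fingers close, or fill a call up. It gives the time, the measured TCP pose, the force and the opening at its end, in the units of the state.
- ctrl.sense(): the state, without advancing time (a new reading comes with each control period).
- viewer.capture(name): name is "scene" or "top" or "wrist"; returns the picture (420x560x3 uint8, red, green, blue); there is no depth.
- viewer.calibration(name): a dict with "fx", "fy", "cx", "cy" (pixels), "xyz" and "attitude" of the camera in the world; the wrist camera has in their place "T_tool_cam" (4x4, takes a point from camera to tool coordinates, whose origin is the TCP and whose axes are the tool frame's). Camera axes: x right, y down, z forward; pixel columns grow to the right and rows downward; lengths in mm; the calibration is good to about 2 mm. A picture is of the moment at which its call begins: read the wrist's pose just before it. calibration takes no time and is no camera call.
- order.finish_job(): hands the job in, once; it reports no verdict.
The state is a dict: "time_s": time; "joints": joint angles; "dq": joint speeds; "tau": joint torques, N m; "eef_pos": TCP position; "ee_rot": TCP orientation; "force": force on the tool from outside, world axes, zero at the start; "wrist_torque": the same for the moment, N m; "grip_width": opening from 0.0 (shut) to 1.0 (fully open).
Only numpy, scipy, OpenCV 4.12 (cv2) and the standard library are available. Lean on these libraries where they do the work, as an engineer would, in place of code of your own. Each camera call takes 0.05 s, during which the arm holds its last target. There are 200 camera calls.

## Working session

There is one attempt and no reset: what is moved stays moved. The work goes in short steps, Python scripts to look and compute and a tool call to move; the robot and the scene stay as the last step left them, time stands still between calls to the robot, and variables do not carry over. Pictures are saved under pics/ and viewed, about 8 in all and at most 12, crops included, and the job is handed in when it is done.

Besides the shell and the picture viewer there is one more tool, called after ">>>" as name(argument=value, ...) on one line, values as JSON. carry_out: Moves the arm, as the interface text tells. Its arguments: {"type":"object","properties":{"deltas":{"type":"array"},"newtons":{"type":"number"}},"required":["deltas"]}

```bash
mkdir -p pics; cat > h.py <<'E'
import numpy as np, cv2
from scipy.spatial.transform import Rotation as R
from rig import ctrl, viewer, order
def q2R(q): return R.from_quat([q[1],q[2],q[3],q[0]]).as_matrix()
def cam(name, st=None):
    c=viewer.calibration(name)
    if name=="wrist":
        st=st or ctrl.sense(); T=np.eye(4); T[:3,:3]=q2R(st["ee_rot"]); T[:3,3]=st["eef_pos"]
        T=T@np.array(c["T_tool_cam"]); return c,T[:3,:3],T[:3,3]
    a=np.array(c["attitude"]); 
    return c,(q2R(a) if a.size==4 else a),np.array(c["xyz"])
def ray(k,u,v):
    c,Rm,t=k; d=Rm@np.array([(u-c["cx"])/c["fx"],(v-c["cy"])/c["fy"],1]); return t,d/np.linalg.norm(d)
def onz(k,u,v,z):
    t,d=ray(k,u,v); return t+d*(z-t[2])/d[2]
def proj(k,p):
    c,Rm,t=k; q=Rm.T@(np.array(p)-t); return c["fx"]*q[0]/q[2]+c["cx"],c["fy"]*q[1]/q[2]+c["cy"]
def tri(r1,r2):
    A=[];b=[]
    A=sum(np.eye(3)-np.outer(d,d) for _,d in (r1,r2)); b=sum((np.eye(3)-np.outer(d,d))@t for t,d in (r1,r2))
    p=np.linalg.solve(A,b); return p,[np.linalg.norm(np.cross(p-t,d)) for t,d in (r1,r2)]
def shot(name,fn):
    s=ctrl.sense(); im=viewer.capture(name); cv2.imwrite(fn,im[:,:,::-1]); return im,cam(name,s)
E
python3 - <<'E'
from h import *
for n in("scene","top","wrist"):
    shot(n,f"pics/{n}0.png"); print(n,viewer.calibration(n))
print(ctrl.sense())
E
```

```text
scene {'fx': 532.8291361126747, 'fy': 532.8291361126747, 'cx': 287.8590573703417, 'cy': 209.69730846886122, 'xyz': array([-259.03304438,  532.38085108,  777.01029311]), 'attitude': array([ 0.20998441, -0.39194575,  0.78891067, -0.42415214])}
top {'fx': 418.1682690259388, 'fy': 418.1682690259388, 'cx': 277.94578663393514, 'cy': 211.38045714656323, 'xyz': array([484.83324133, -73.0806163 , 981.71196543]), 'attitude': array([ 0.03023392, -0.70228338,  0.71125096, -0.00245638])}
wrist {'fx': 339.10754609007915, 'fy': 339.10754609007915, 'cx': 276.7681964174404, 'cy': 211.1194455959221, 'T_tool_cam': array([[ 1.06234716e-03, -2.72023478e-01,  9.62290029e-01,
        -1.43175047e+02],
       [ 9.99999170e-01, -4.12643628e-04, -1.22062476e-03,
         6.76239505e-01],
       [ 7.29121441e-04,  9.62290526e-01,  2.72022813e-01,
        -6.97125487e+01],
       [ 0.00000000e+00,  0.00000000e+00,  0.00000000e+00,
         1.00000000e+00]])}
{'time_s': 0.15, 'joints': array([-1.45643129e+00,  3.13349833e-01,  1.49826431e+00,  3.56351660e-05,
        1.33101395e+00, -2.23397703e-01]), 'dq': array([ 0.00093662, -0.00168144, -0.00136919,  0.000526  ,  0.00022727,
       -0.00013578]), 'tau': array([ 1.44804515e-03, -4.12369716e+01, -2.59797066e+01, -2.06827021e-04,
        3.17054066e-03, -2.49929187e-06]), 'eef_pos': array([ 173.94823874, -495.13761493,  230.85137445]), 'ee_rot': array([ 0.11848248,  0.69707963,  0.11921222, -0.6970153 ]), 'force': array([-0.17004304, -0.28972493,  0.36705071]), 'wrist_torque': array([-0.04859235, -0.02649029, -0.00391227]), 'grip_width': 0.9992808081627467}
```

View pics/scene0.png

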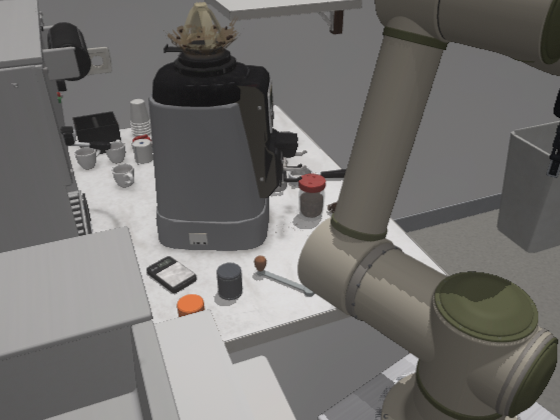

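View pics/top0.png

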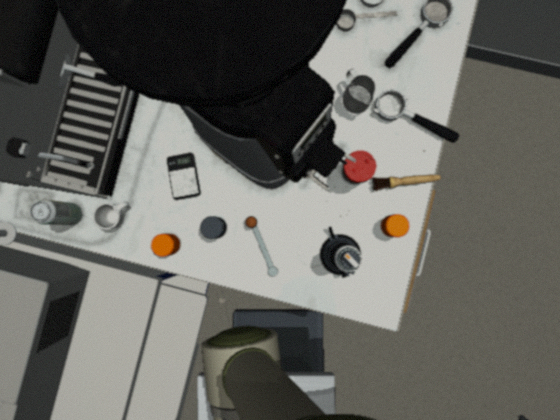

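The scene view shows the dark cup at (229,281), an orange one at (190,308), the scale at (171,273), the crank at (283,275) and the jar at (312,195). The grinder is hidden behind the arm. The top view shows the dark cup at (213,228), orange lookalikes at (164,245) and (396,226), the grinder at (345,258), the scale at (183,176), the crank from (251,222) to (272,271), the jar at (359,166) and the brush at (405,182).

Candidates for the catch cup are the dark one at top (213,228) and the orange ones at (164,245) and (396,226). I choose the dark one.

```bash
python3 - <<'E'
from h import *
kt=cam("top");ks=cam("scene")
t=cv2.imread("pics/top0.png");s=cv2.imread("pics/scene0.png")
def blob(im,x0,y0,x1,y1,th):
    g=cv2.cvtColor(im,cv2.COLOR_BGR2GRAY)[y0:y1,x0:x1]; m=(g<th).astype(np.uint8)
    n,l,st,c=cv2.connectedComponentsWithStats(m); i=1+np.argmax(st[1:,4]); x,y,w,h,a=st[i]
    return (x+x0,y+y0,w,h,a),c[i]+[x0,y0]
print("cup top",blob(t,190,208,235,248,110)); print("cup scene",blob(s,208,255,250,305,110))
for z in (62,0): print(z,onz(kt,213,228,z),onz(ks,229,271,z))
print("tri", tri(ray(kt,213,228),ray(ks,229.5,271)))
print("grinder dial",onz(kt,348,258,187), "crank",onz(kt,251,222,46),onz(kt,272,271,5),"edge",onz(kt,400,330,0),onz(kt,160,275,0), "orange R", onz(kt,396,226,62))
a=cv2.resize(t[205:295,300:420],None,fx=5,fy=5,interpolation=cv2.INTER_CUBIC)
b=cv2.resize(t[205:255,185:245],None,fx=5,fy=5,interpolation=cv2.INTER_CUBIC)
c=np.zeros((450+255,700,3),np.uint8); c=np.zeros((450,800,3),np.uint8); c[:,:500]=a[:,:500]; c[:250,500:800]=b
c[250:450,500:800]=cv2.resize(s[255:305,195:270],(300,200),interpolation=cv2.INTER_CUBIC)
cv2.imwrite("pics/crop1.png",c)
E
```

```text
cup top ((np.int32(200), np.int32(216), np.int32(27), np.int32(24), np.int32(497)), array([212.81891348, 227.50704225]))
cup scene ((np.int32(217), np.int32(263), np.int32(25), np.int32(38), np.int32(807)), array([229.18091698, 281.32342007]))
62 [492.7803162  107.08661873  62.        ] [491.13736282 114.96590644  62.        ]
0 [493.31604767 119.23212622   0.        ] [556.18616798  78.77100573   0.        ]
tri (array([494.07776212, 109.78580961,  57.06762903]), [np.float64(2.1117686548068195), np.float64(2.1117686548068617)])
grinder dial [ 432.21195425 -172.93822323  187.        ] crank [505.34468331  24.26552468  46.        ] [391.66650862 -19.4719902    5.        ] edge [ 254.15883738 -311.90380144    0.        ] [383.90928273 245.78106709   0.        ] orange R [ 492.3069411  -293.81303002   62.        ]
```

View pics/crop1.png

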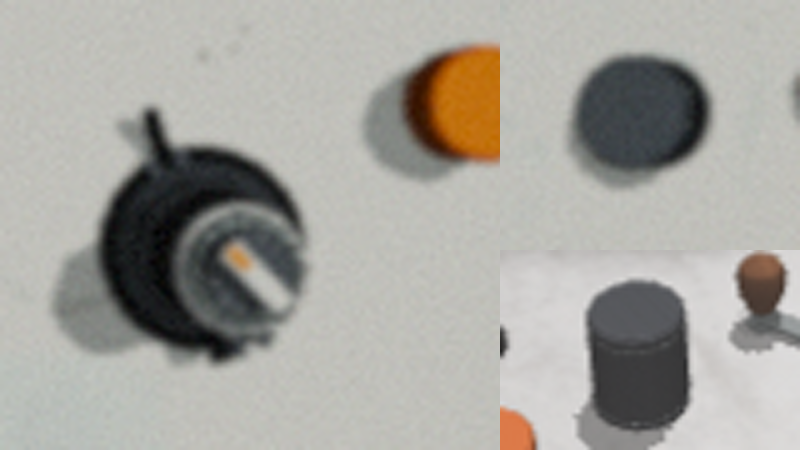

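```bash
cat >> h.py <<'E'
def Rdown(yaw):  # tool x down, tool y at yaw (deg)
    a=np.radians(yaw); x=np.array([0,0,-1.]); y=np.array([np.cos(a),np.sin(a),0]); return np.c_[x,y,np.cross(x,y)]
def plan(p,yaw):
    s=ctrl.sense(); Rn=q2R(s["ee_rot"]); d=Rn.T@(np.array(p)-s["eef_pos"]); w=R.from_matrix(Rn.T@Rdown(yaw)).as_rotvec(degrees=True)
    yn=np.degrees(np.arctan2(Rn[1,1],Rn[0,1])); j=s["joints"]
    j1=np.arctan2(p[1],p[0]); j1n=np.arctan2(s["eef_pos"][1],s["eef_pos"][0])
    dy=(yaw-yn+180)%360-180
    print("d",d.round(1),"rot",w.round(1),"yaw now %.1f"%yn,"j6 ~%.2f"%(j[5]+(j1-j1n)-np.radians(dy)),"t",s["time_s"])
E
python3 - <<'E'
from h import *
kt=cam("top")
c=onz(kt,350.6,260.3,196); f=onz(kt,346.4,255.4,196); e=onz(kt,358,266.6,196)
print(c,f,e,np.degrees(np.arctan2(*(f-e)[[1,0]])))
for y in (137,-43,47): plan([c[0],c[1],265],y)
E
```

```text
[ 428.50454549 -176.53130866  196.        ] [ 437.6542317  -168.94028874  196.        ] [ 416.73455976 -189.96026672  196.        ] 45.137032656315284
d [ -33.8 -216.3 -345.8] rot [1.524e+02 1.000e-01 0.000e+00] yaw now -70.6 j6 ~3.28 t 0.15
d [ -33.8 -216.3 -345.8] rot [-27.6  -0.    0.1] yaw now -70.6 j6 ~0.14 t 0.15
d [ -33.8 -216.3 -345.8] rot [-1.176e+02 -1.000e-01  0.000e+00] yaw now -70.6 j6 ~-1.43 t 0.15
```

The top crop shows the grip bar centred at about (350.6,260.3), with its orange end up and to the left, so the bar's yaw is about 45°. The chosen cup is dark, 57 mm tall by triangulation (62 mm expected). Moving above the grinder now, gripper at 40 mm.

>>> carry_out(deltas=[[-1, -5, -30, -48, -5, 0, 0], [-1, -10, -62, -99, -10, 0, 0], [-1, -15, -94, -150, -16, 0, 0], [-1, -20, -126, -201, -22, 0, 0], [-1, -25, -158, -252, -26, 0, 0]], newtons=40)

```text
time_s: 0.78
eef_pos: [360.2, -261.0, 256.4]
ee_rot: [0.273, 0.652, 0.273, -0.652]
force: [1.2, -0.7, -0.4]
grip_width: 0.997
```

```bash
python3 - <<'E'
from h import *
plan([428.5,-176.5,265],-45)
E
```

```text
d [  -8.5  -10.6 -108.2] rot [ 0.5 -0.  -0. ] yaw now -44.5 j6 ~0.13 t 0.775
```

>>> carry_out(deltas=[[-0.06, -3, -4, -35, 0, 0, 0], [-0.06, -6, -8, -70, 0, 0, 0], [-0.06, -8, -10, -100, 0, 0, 0], [-0.06, -8, -10, -100, 0, 0, 0], [-0.06, -8, -10, -100, 0, 0, 0]])

```text
time_s: 1.4
eef_pos: [422.2, -184.9, 264.1]
ee_rot: [-0.272, -0.652, -0.273, 0.653]
force: [0.5, -0.5, -0.2]
grip_width: 0.534
```

```bash
python3 - <<'E'
from h import *
plan([428.5,-176.5,265],-45)
im,k=shot("wrist","pics/wrist1.png"); print(proj(k,[428.5,-176.5,196])); shot("scene","pics/scene1.png")
a=ctrl.sense(); print(a["eef_pos"],a["wrist_torque"],a["force"],a["grip_width"])
E
```

```text
d [ -0.9  -1.4 -10.4] rot [0.4 0.  0. ] yaw now -44.6 j6 ~0.14 t 1.4
(np.float64(273.55539037516365), np.float64(210.06937666876544))
[ 422.06960607 -185.19255205  264.13818524] [ 0.01750529  0.01830216 -0.0162525 ] [ 0.65361894 -0.0727353  -0.39126954] 0.5299981548528043
```

View pics/wrist1.png

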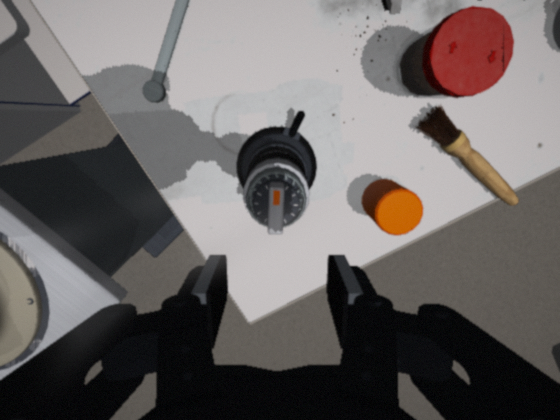

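The wrist view shows the bar from about (277,184) to (275,234), with the orange mark at (277,197), close to where it was predicted. Next I fit the bar and triangulate it with the top view.

```bash
python3 - <<'E'
from h import *
im=cv2.imread("pics/wrist1.png"); k=cam("wrist")
roi=im[175:245,255:300].astype(int); hsv=cv2.cvtColor(im,cv2.COLOR_BGR2HSV)[175:245,255:300]
m=((roi.min(2)>135)|((hsv[...,1]>140)&(hsv[...,0]<25)&(hsv[...,2]>110))).astype(np.uint8)
n,l,st,c=cv2.connectedComponentsWithStats(m); print(st[1:].tolist())
i=l[35,21] or 1+np.argmax(st[1:,4]); cn=cv2.findContours((l==i).astype(np.uint8),0,2)[0][0]
r=cv2.minAreaRect(cn); print(r); b=cv2.boxPoints(r)+[255,175]
w=np.array([onz(k,*q,196) for q in b]); print(w.round(1),"c",w.mean(0)); 
L=[np.linalg.norm(w[j]-w[(j+1)%4]) for j in range(4)]; print(L)
j=int(np.argmax(L[:2])); d=w[j]-w[j+1]; print("yaw",np.degrees(np.arctan2(d[1],d[0]))%180)
kt=cam("top"); p=b.mean(0); print(p,tri(ray(kt,350.6,260.3),ray(k,*p)))
plan([w.mean(0)[0],w.mean(0)[1],181],np.degrees(np.arctan2(d[1],d[0]))%180-90)
E
```

```text
[[43, 0, 2, 3, 4], [18, 16, 7, 14, 81], [40, 30, 1, 1, 1], [0, 43, 45, 27, 853]]
((22.0, 56.0), (26.0, 44.0), 90.0)
[[ 416.  -172.1  196. ]
 [ 436.4 -192.3  196. ]
 [ 423.9 -205.3  196. ]
 [ 403.1 -184.7  196. ]] c [ 419.83479494 -188.61356407  196.        ]
[np.float64(28.652883194433866), np.float64(18.08979391735274), np.float64(29.290738737417822), np.float64(18.093265799496596)]
yaw 135.27533778470786
[277. 231.] (array([ 434.68412292, -170.03670877,  262.17112231]), [np.float64(2.6353230226676723), np.float64(2.6353230226676168)])
d [83.1  0.8  4. ] rot [-90.  -0.   0.] yaw now -44.7 j6 ~-1.47 t 1.5
```

```bash
python3 - <<'E'
import cv2
im=cv2.imread("pics/wrist1.png"); cv2.imwrite("pics/crop2.png",cv2.resize(im[165:245,230:325],None,fx=7,fy=7,interpolation=cv2.INTER_CUBIC))
E
```

```text
(no output)
```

View pics/crop2.png

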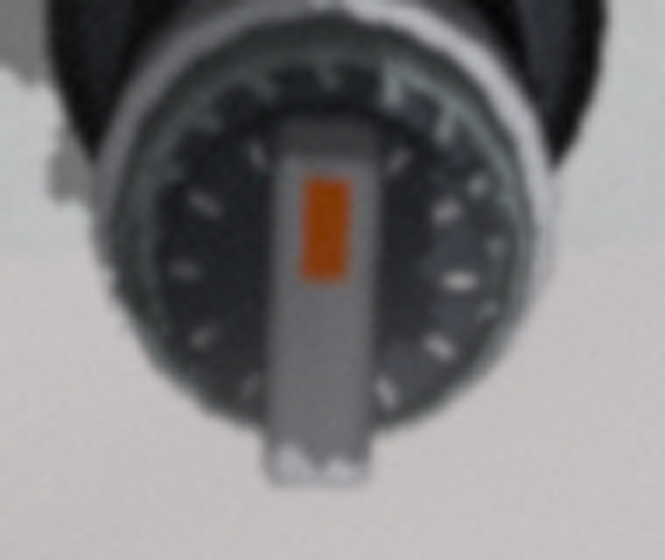

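The zoom shows the bar's top face with corners at crop (280,155), (382,155), (368,485) and (265,485), so its centre is at pixel (276.3,210.7) and it tilts slightly.

```bash
python3 - <<'E'
from h import *
k=cam("wrist");kt=cam("top")
a=onz(k,277.3,187.1,196);b=onz(k,275.2,234.3,196);c=onz(k,276.3,210.7,196);d=a-b
print(a,b,c,np.linalg.norm(d),"yaw",np.degrees(np.arctan2(d[1],d[0])))
print(tri(ray(kt,350.6,260.3),ray(k,276.3,210.7)))
m=(a+b)/2; plan([m[0],m[1],181],np.degrees(np.arctan2(d[1],d[0]))-90)
E
```

```text
[ 440.76533073 -167.76255823  196.        ] [ 417.44110123 -189.34278427  196.        ] [ 429.35537764 -178.3634119   196.        ] 31.776183493555035 yaw 42.775858987108016
(array([ 428.98199039, -177.38802562,  196.34341714]), [np.float64(1.0056098796057522), np.float64(1.0056098796057342)])
d [83.1  0.4 -9.7] rot [2.5 0.  0. ] yaw now -44.7 j6 ~0.17 t 1.5
```

>>> carry_out(deltas=[[0.06, 0, 0.4, -9.7, 2.5, 0, 0], [0.06, 30, 0.4, -9.7, 2.5, 0, 0], [0.06, 60, 0.4, -9.7, 2.5, 0, 0], [0.06, 82, 0.4, -9.7, 2.5, 0, 0], [0.06, 82, 0.4, -9.7, 2.5, 0, 0]])

```text
time_s: 2.12
eef_pos: [428.7, -178.1, 181.3]
ee_rot: [-0.257, -0.658, -0.259, 0.659]
force: [-0.3, -0.2, 0.7]
grip_width: 0.469
```

```bash
python3 - <<'E'
from h import *
plan([429.1,-178.2,181],-47.2); a=ctrl.sense(); print(a["force"],a["wrist_torque"],a["joints"])
E
```

```text
d [ 0.3  0.3 -0.2] rot [-0.   0.   0.2] yaw now -47.2 j6 ~0.18 t 2.125
[-0.29030673 -0.2463003   0.72045984] [ 0.00380695 -0.00221793 -0.01762363] [-6.46973136e-01  2.29972622e-01  1.74466871e+00 -8.00607546e-05
  1.16997884e+00  1.77077115e-01]
```

>>> carry_out(deltas=[[0.9, 0, 0, 0, 0, 0, 0], [0.9, 0, 0, 0, 0, 0, 0], [0.9, 0, 0, 0, 0, 0, 0], [0.9, 0, 0, 0, 0, 0, 0], [0.9, 0, 0, 0, 0, 0, 0]], newtons=50)

```text
time_s: 2.75
eef_pos: [429.3, -177.6, 183.4]
ee_rot: [-0.258, -0.658, -0.259, 0.658]
force: [-5.4, 3.7, 6.3]
grip_width: 0.106
```

```bash
cat >> h.py <<'E'
def st():
    a=ctrl.sense(); Rn=q2R(a["ee_rot"]); print("t %.2f"%a["time_s"],"F",np.round(a["force"],1),"M",np.round(a["wrist_torque"],3),"yaw %.2f"%np.degrees(np.arctan2(Rn[1,1],Rn[0,1])),"j6 %.3f tau6 %.3f"%(a["joints"][5],a["tau"][5]),"gw %.3f"%a["grip_width"],"p",np.round(a["eef_pos"],1))
E
python3 -c "from h import *; st()"
```

```text
t 2.75 F [-5.4  3.7  6.3] M [0.656 0.853 0.021] yaw -47.13 j6 0.177 tau6 0.030 gw 0.106 p [ 429.3 -177.6  183.4]
```

>>> carry_out(deltas=[[0.9, -1.5, 0, 0, 8, 0, 0], [0.9, -1.9, 0, 0, 16, 0, 0], [0.9, -1.9, 0, 0, 24, 0, 0], [0.9, -1.9, 0, 0, 32, 0, 0], [0.9, -1.9, 0, 0, 39, 0, 0]])

```text
time_s: 3.38
eef_pos: [429.1, -177.7, 183.7]
ee_rot: [-0.022, -0.706, -0.023, 0.707]
force: [-0.7, -0.6, -8.3]
grip_width: 0.096
```

```bash
python3 -c "from h import *; st()"
```

```text
t 3.38 F [-0.7 -0.6 -8.3] M [-0.137  0.091 -0.003] yaw -86.38 j6 0.862 tau6 -1.166 gw 0.096 p [ 429.1 -177.7  183.7]
```

>>> carry_out(deltas=[[0.9, 1, 0, 0, 3, 0, 0], [0.9, 1, 0, 0, 6, 0, 0], [0.9, 1, 0, 0, 9, 0, 0], [0.9, 1, 0, 0, 12, 0, 0], [0.9, 1, 0, 0, 12, 0, 0]])

```text
time_s: 4.0
eef_pos: [429.3, -178.0, 183.5]
ee_rot: [0.05, -0.705, 0.05, 0.706]
force: [-3.9, 0.1, -0.1]
grip_width: 0.098
```

```bash
python3 -c "from h import *; st()"
```

```text
t 4.00 F [-3.9  0.1 -0.1] M [-0.088  0.56   0.087] yaw -98.11 j6 1.067 tau6 0.310 gw 0.098 p [ 429.3 -178.   183.5]
```

>>> carry_out(deltas=[[0.9, 0, 0, 0, 2, 0, 0], [0.9, 0, 0, 0, 4, 0, 0], [0.9, 0, 0, 0, 6, 0, 0], [0.9, 0, 0, 0, 6, 0, 0], [0.9, 0, 0, 0, 6, 0, 0]])

```text
time_s: 4.62
eef_pos: [429.5, -178.1, 183.4]
ee_rot: [0.087, -0.702, 0.088, 0.702]
force: [-5.8, -0.2, 1.9]
grip_width: 0.099
```

```bash
python3 -c "from h import *; st();st();st()"
```

```text
t 4.62 F [-5.8 -0.2  1.9] M [-0.178  0.946  0.02 ] yaw -104.20 j6 1.173 tau6 0.030 gw 0.099 p [ 429.5 -178.1  183.4]
t 4.62 F [-5.8 -0.2  1.9] M [-0.178  0.946  0.02 ] yaw -104.20 j6 1.173 tau6 0.030 gw 0.099 p [ 429.5 -178.1  183.4]
t 4.62 F [-5.8 -0.2  1.9] M [-0.178  0.946  0.02 ] yaw -104.20 j6 1.173 tau6 0.030 gw 0.099 p [ 429.5 -178.1  183.4]
```

>>> carry_out(deltas=[[0.9, 0, 0, 0.7, 3, 0, 0], [0.9, 0, 0, 0.7, 6, 0, 0], [0.9, 0, 0, 0.7, 9, 0, 0], [0.9, 0, 0, 0.7, 12, 0, 0], [0.9, 0, 0, 0.7, 12, 0, 0]])

```text
time_s: 5.25
eef_pos: [429.1, -178.1, 183.4]
ee_rot: [-0.16, 0.689, -0.16, -0.689]
force: [-4.0, -1.3, 0.1]
grip_width: 0.1
```

```bash
python3 -c "from h import *; st()"
```

```text
t 5.25 F [-4.  -1.3  0.1] M [-0.457  0.551 -0.002] yaw -116.17 j6 1.381 tau6 0.309 gw 0.100 p [ 429.1 -178.1  183.4]
```

>>> carry_out(deltas=[[0.9, 0, 0, 0.3, 3, 0, 0], [0.9, 0, 0, 0.3, 6, 0, 0], [0.9, 0, 0, 0.3, 9, 0, 0], [0.9, 0, 0, 0.3, 11, 0, 0], [0.9, 0, 0, 0.3, 11, 0, 0]])

```text
time_s: 5.88
eef_pos: [428.9, -178.0, 183.4]
ee_rot: [-0.225, 0.671, -0.225, -0.67]
force: [-2.7, -4.2, -0.5]
grip_width: 0.103
```

```bash
python3 -c "from h import *; st()"
```

```text
t 5.88 F [-2.7 -4.2 -0.5] M [-0.757  0.325  0.061] yaw -127.12 j6 1.572 tau6 0.216 gw 0.103 p [ 428.9 -178.   183.4]
```

>>> carry_out(deltas=[[0.9, 0, 0, 0.2, 3, 0, 0], [0.9, 0, 0, 0.2, 6, 0, 0], [0.9, 0, 0, 0.2, 9, 0, 0], [0.9, 0, 0, 0.2, 11, 0, 0], [0.9, 0, 0, 0.2, 11, 0, 0]])

```text
time_s: 6.5
eef_pos: [428.8, -178.0, 183.3]
ee_rot: [-0.288, 0.646, -0.289, -0.645]
force: [-1.7, -5.0, -1.5]
grip_width: 0.098
```

```bash
python3 -c "from h import *; st()"
```

```text
t 6.50 F [-1.7 -5.  -1.5] M [-0.974  0.359 -0.017] yaw -138.11 j6 1.764 tau6 0.181 gw 0.098 p [ 428.8 -178.   183.3]
```

>>> carry_out(deltas=[[0.9, 0, 0.3, -0.3, 3, 0, 0], [0.9, 0, 0.3, -0.3, 6, 0, 0], [0.9, 0, 0.3, -0.3, 9, 0, 0], [0.9, 0, 0.3, -0.3, 11, 0, 0], [0.9, 0, 0.3, -0.3, 11, 0, 0]])

```text
time_s: 7.12
eef_pos: [428.6, -178.0, 183.3]
ee_rot: [-0.349, 0.615, -0.349, -0.615]
force: [-1.4, -3.6, 0.8]
grip_width: 0.1
```

```bash
python3 -c "from h import *; st()"
```

```text
t 7.12 F [-1.4 -3.6  0.8] M [-0.687  0.388  0.126] yaw -149.11 j6 1.955 tau6 0.281 gw 0.100 p [ 428.6 -178.   183.3]
```

>>> carry_out(deltas=[[0.9, 0, 0, 0, 1.5, 0, 0], [0.9, 0, 0, 0, 3, 0, 0], [0.9, 0, 0, 0, 4.5, 0, 0], [0.9, 0, 0, 0, 5, 0, 0], [0.9, 0, 0, 0, 5, 0, 0]])

```text
time_s: 7.75
eef_pos: [428.5, -177.9, 183.3]
ee_rot: [-0.375, 0.599, -0.375, -0.599]
force: [-1.8, -2.4, 2.2]
grip_width: 0.098
```

```bash
python3 -c "from h import *; st()"
```

```text
t 7.75 F [-1.8 -2.4  2.2] M [-0.511  0.37   0.153] yaw -154.14 j6 2.043 tau6 0.233 gw 0.098 p [ 428.5 -177.9  183.3]
```

>>> carry_out(deltas=[[0.9, 0, 0, 0, 1.5, 0, 0], [0.9, 0, 0, 0, 3, 0, 0], [0.9, 0, 0, 0, 4, 0, 0], [0.9, 0, 0, 0, 4, 0, 0], [0.9, 0, 0, 0, 4, 0, 0]])

```text
time_s: 8.38
eef_pos: [428.5, -177.9, 183.2]
ee_rot: [0.396, -0.586, 0.396, 0.586]
force: [-3.0, -0.2, 2.6]
grip_width: 0.1
```

```bash
python3 -c "from h import *; st()"
```

```text
t 8.38 F [-3.  -0.2  2.6] M [-0.236  0.397  0.218] yaw -158.14 j6 2.113 tau6 0.234 gw 0.100 p [ 428.5 -177.9  183.2]
```

```bash
python3 - <<'E'
from h import *
for i in range(6): viewer.capture("top"); st()
E
```

```text
t 8.43 F [-1.4 -0.4  3.4] M [-0.232  0.366  0.238] yaw -158.14 j6 2.113 tau6 0.230 gw 0.101 p [ 428.5 -177.9  183.2]
t 8.47 F [-1.9 -0.6  3.5] M [-0.177  0.383  0.313] yaw -158.14 j6 2.113 tau6 0.230 gw 0.098 p [ 428.5 -177.9  183.2]
t 8.53 F [-2.4 -1.1  3.7] M [-0.225  0.403  0.205] yaw -158.14 j6 2.113 tau6 0.230 gw 0.097 p [ 428.5 -177.9  183.2]
t 8.57 F [-2.2 -0.4  3.4] M [-0.202  0.358  0.197] yaw -158.14 j6 2.113 tau6 0.231 gw 0.102 p [ 428.5 -177.9  183.2]
t 8.62 F [-1.9 -0.2  3.9] M [-0.188  0.399  0.223] yaw -158.14 j6 2.113 tau6 0.232 gw 0.101 p [ 428.5 -177.9  183.2]
t 8.68 F [-2.6 -0.9  3.9] M [-0.141  0.326  0.218] yaw -158.14 j6 2.113 tau6 0.233 gw 0.099 p [ 428.5 -177.9  183.2]
```

Touch is confirmed: static tau6 is 0.23 N m, Mz averages about 0.22 N m and is rising with angle. The touch angle is about 8° back, so I back off 188° in total.

>>> carry_out(deltas=[[0.9, 0, 0, 0, -9, 0, 0], [0.9, 0, 0, 0, -19, 0, 0], [0.9, 0, 0, 0, -29, 0, 0], [0.9, -0.1, 0, 0, -39, 0, 0], [0.9, -0.1, 0, 0, -48, 0, 0]])

```text
time_s: 9.3
eef_pos: [428.9, -178.1, 183.4]
ee_rot: [-0.122, 0.697, -0.122, -0.696]
force: [0.4, -1.4, 1.7]
grip_width: 0.102
```

>>> carry_out(deltas=[[0.9, 0, 0, 0, -10, 0, 0], [0.9, 0, 0, 0, -20, 0, 0], [0.9, -0.1, 0, 0, -30, 0, 0], [0.9, -0.1, 0, 0, -39, 0, 0], [0.9, -0.1, 0, 0, -48, 0, 0]])

```text
time_s: 9.93
eef_pos: [428.9, -177.6, 183.5]
ee_rot: [0.172, 0.686, 0.172, -0.685]
force: [1.0, 1.5, 3.9]
grip_width: 0.101
```

```bash
python3 -c "from h import *; st()"
```

```text
t 9.93 F [1.  1.5 3.9] M [ 0.293 -0.057 -0.062] yaw -61.89 j6 0.433 tau6 1.607 gw 0.101 p [ 428.9 -177.6  183.5]
```

>>> carry_out(deltas=[[0.9, 0, 0, 0, -10, 0, 0], [0.9, -0.1, 0, 0, -20, 0, 0], [0.9, -0.2, 0, 0, -30, 0, 0], [0.9, -0.3, 0, 0, -40, 0, 0], [0.9, -0.4, 0, 0, -49, 0, 0]])

```text
time_s: 10.55
eef_pos: [428.5, -177.2, 183.6]
ee_rot: [0.44, 0.553, 0.441, -0.553]
force: [-1.1, 3.6, 3.6]
grip_width: 0.094
```

>>> carry_out(deltas=[[0.9, 0, 0, 0, -11, 0, 0], [0.9, -0.1, 0, 0, -21, 0, 0], [0.9, -0.2, 0, 0, -31, 0, 0], [0.9, -0.3, 0, 0, -40, 0, 0], [0.9, -0.3, 0, 0, -43, 0, 0]])

```text
time_s: 11.18
eef_pos: [428.0, -177.2, 183.7]
ee_rot: [0.611, 0.354, 0.613, -0.353]
force: [-3.4, 3.1, 3.5]
grip_width: 0.094
```

```bash
python3 -c "
from h import *
st(); viewer.capture('top');viewer.capture('top');st()"
```

```text
t 11.18 F [-3.4  3.1  3.5] M [ 0.436  0.63  -0.039] yaw 29.99 j6 -1.170 tau6 0.051 gw 0.094 p [ 428.  -177.2  183.7]
t 11.28 F [-5.2  3.2  2. ] M [ 0.562  0.677 -0.035] yaw 29.85 j6 -1.168 tau6 -0.497 gw 0.092 p [ 428.1 -177.3  183.7]
```

>>> carry_out(deltas=[[0.06, 0, 0, 0, 0, 0, 0], [0.06, 0, 0, 0, 0, 0, 0], [0.06, 0, 0, 0, 0, 0, 0], [0.06, 0, 0, 0, 0, 0, 0], [0.06, -20, 0, 0, 0, 0, 0]])

```text
time_s: 11.9
eef_pos: [428.0, -177.6, 203.4]
ee_rot: [0.611, 0.355, 0.613, -0.354]
force: [0.1, 0.2, 0.8]
grip_width: 0.471
```

>>> carry_out(deltas=[[0.06, -30, 0, 0, 0, 0, 0], [0.06, -64, 0, 0, 0, 0, 0], [0.06, -64, 0, 0, 0, 0, 0], [0.06, -64, 0, 0, 0, 0, 0], [0.06, -64, 0, 0, 0, 0, 0]])

```text
time_s: 12.52
eef_pos: [428.2, -177.8, 267.2]
ee_rot: [0.611, 0.354, 0.613, -0.354]
force: [0.7, -0.3, -0.5]
grip_width: 0.472
```

```bash
python3 - <<'E'
from h import *
st(); im,k=shot("wrist","pics/wrist2.png"); u,v=proj(k,[429,-177.8,196]); print(u,v)
t,_=shot("top","pics/top2.png"); a=cv2.imread("pics/wrist2.png"); u,v=int(u),int(v)
x0,y0=max(u-50,0),max(v-45,0); print(x0,y0); c=np.zeros((600,800,3),np.uint8)
q=cv2.resize(a[y0:y0+90,x0:x0+100],None,fx=5,fy=5,interpolation=cv2.INTER_CUBIC); c[:q.shape[0],:q.shape[1]]=q
b=cv2.resize(cv2.imread("pics/top2.png")[235:285,320:380],None,fx=5,fy=5,interpolation=cv2.INTER_CUBIC); c[:250,500:800]=b
cv2.imwrite("pics/crop3.png",c)
E
```

```text
t 12.53 F [ 0.7 -0.3 -0.5] M [-0.065  0.006 -0.027] yaw 29.85 j6 -1.168 tau6 0.001 gw 0.472 p [ 428.2 -177.8  267.2]
276.8744633953492 223.18928610010317
226 178
```

View pics/crop3.png

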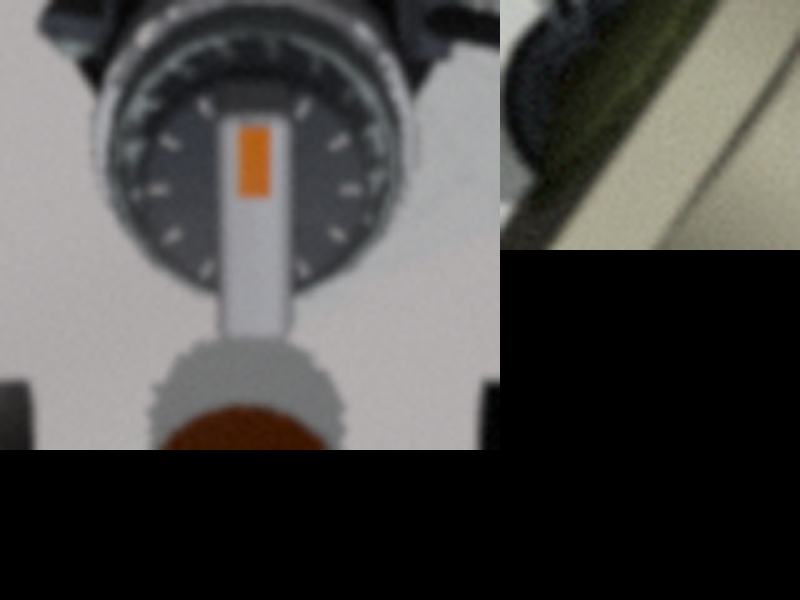

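The crop shows the bar still aligned with the tool (centre (277,223), predicted (277,223)), so the dial did not move on release. Axis ≈ (429,-178). Next, the cup.

```bash
python3 - <<'E'
from h import *
print(onz(cam("wrist"),277.2,223.4,196))
for y in (30,60,90): plan([491,109,190],y)
E
```

```text
[ 429.42928687 -177.98812889  196.        ]
d [  77.6  197.2 -217.5] rot [-0.1 -0.1  0. ] yaw now 29.9 j6 ~-0.56 t 12.625
d [  77.6  197.2 -217.5] rot [-30.1  -0.1   0. ] yaw now 29.9 j6 ~-1.08 t 12.625
d [  77.6  197.2 -217.5] rot [-60.1  -0.1  -0. ] yaw now 29.9 j6 ~-1.61 t 12.625
```

>>> carry_out(deltas=[[0.06, 0, 34, -37, -9, 0, 0], [-0.2, 0, 68, -75, -18, 0, 0], [-0.5, 10, 103, -113, -27, 0, 0], [-0.7, 30, 138, -151, -36, 0, 0], [-0.7, 50, 173, -190, -45, 0, 0]])

```text
time_s: 13.25
eef_pos: [484.1, 74.6, 217.3]
ee_rot: [0.701, 0.091, 0.701, -0.091]
force: [0.4, -0.5, 0.7]
grip_width: 0.845
```

```bash
python3 -c "from h import *; plan([491,109,190],75)"
```

```text
d [27.3 35.  -2.1] rot [0.1 0.  0. ] yaw now 75.1 j6 ~-1.33 t 13.25
```

>>> carry_out(deltas=[[-0.7, 27, 34, -2, 0, 0, 0], [-0.7, 27, 34, -2, 0, 0, 0], [-0.7, 27, 34, -2, 0, 0, 0], [-0.7, 27, 34, -2, 0, 0, 0], [-0.7, 27, 34, -2, 0, 0, 0]])

```text
time_s: 13.88
eef_pos: [491.1, 105.6, 191.6]
ee_rot: [0.701, 0.094, 0.701, -0.094]
force: [-0.7, -0.2, -0.2]
grip_width: 0.849
```

```bash
python3 - <<'E'
from h import *
st(); im,k=shot("wrist","pics/wrist3.png"); print(proj(k,[493,109,62]),proj(k,[493,109,0]))
E
```

```text
t 13.88 F [-0.7 -0.2 -0.2] M [-0.05  -0.004 -0.012] yaw 74.78 j6 -1.327 tau6 -0.003 gw 0.849 p [491.1 105.6 191.6]
(np.float64(281.23132275521544), np.float64(201.55462475634647)) (np.float64(280.38728657642207), np.float64(186.43509883475832))
```

View pics/wrist3.png

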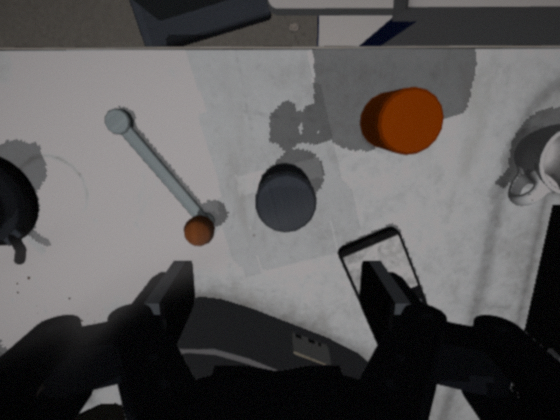

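The wrist view shows the dark cup with its top face centred at about (286.5,202). The orange lookalike is at (408,120), the scale corner at (340,245), the crank knob at (199,230), and the machine's foot along the bottom.

```bash
python3 - <<'E'
from h import *
k=cam("wrist");kt=cam("top");ks=cam("scene")
im=cv2.imread("pics/wrist3.png"); g=cv2.GaussianBlur(cv2.cvtColor(im,cv2.COLOR_BGR2GRAY),(3,3),0)
print(g[155:240:4,286].tolist()); print(g[205,248:326:3].tolist())
m=(g[150:240,245:328]<112).astype(np.uint8); n,l,s,c=cv2.connectedComponentsWithStats(m); i=1+np.argmax(s[1:,4]); print(s[i],c[i]+[245,150])
cn=cv2.findContours((l==i).astype(np.uint8),0,1)[0][0]; pts=cn[:,0]+[245,150]; low=pts[pts[:,1]>198]
print("circ",cv2.fitEllipse(low.astype(np.float32)))
A=np.c_[2*low,np.ones(len(low))]; q=np.linalg.lstsq(A,(low**2).sum(1),rcond=None)[0]; print("circle",q[:2],np.sqrt(q[2]+q[:2]@q[:2]))
p=q[:2]; print("z62",onz(k,*p,62)); print(tri(ray(kt,211.8,227),ray(k,*p)),tri(ray(ks,229.5,271),ray(k,*p)))
print("scale corners",[onz(k,*x,16).round() for x in((340,245),(398,227),(428,300))],"machine",onz(k,190,335,30),onz(k,290,310,30),"knob",onz(k,199,230,46))
E
```

```text
[83, 87, 46, 12, 22, 39, 52, 51, 46, 46, 47, 48, 51, 52, 54, 55, 58, 59, 58, 79, 142, 144]
[143, 145, 126, 44, 49, 49, 48, 49, 50, 48, 50, 50, 50, 50, 51, 52, 51, 52, 52, 54, 53, 54, 52, 129, 139, 139]
[  10    0   69   83 4315] [289.27485516 190.92746234]
circ ((285.4218444824219, 202.12973022460938), (59.235469818115234, 61.21704864501953), 86.71497344970703)
circle [285.38304535 201.12773907] 30.728275371179087
z62 [493.45105356 112.55679511  62.        ]
(array([495.428071  , 111.89220988,  52.80581148]), [np.float64(0.43039597399126317), np.float64(0.43039597399134877)]) (array([494.19910768, 112.27977548,  58.59451141]), [np.float64(0.17305928530243078), np.float64(0.17305928530250247)])
scale corners [array([563., 152.,  16.]), array([560., 212.,  16.]), array([648., 228.,  16.])] machine [614.12266346 -21.30286081  30.        ] [613.03737344  86.5553053   30.        ] knob [502.86002837  30.18481012  46.        ]
```

```bash
python3 -c "from h import *; plan([493.5,112.3,31],75)"
```

```text
d [160.5   7.    0.5] rot [-0.2  0.  -0. ] yaw now 74.8 j6 ~-1.32 t 13.925
```

>>> carry_out(deltas=[[-0.7, 40, 7, 0.5, 0, 0, 0], [-0.7, 90, 7, 0.5, 0, 0, 0], [-0.7, 135, 7, 0.5, 0, 0, 0], [-0.7, 160, 7, 0.5, 0, 0, 0], [-0.7, 160, 7, 0.5, 0, 0, 0]], newtons=40)

```text
time_s: 14.55
eef_pos: [492.5, 112.7, 30.1]
ee_rot: [0.7, 0.093, 0.702, -0.093]
force: [0.0, 0.3, 0.0]
grip_width: 0.848
```

```bash
python3 -c "from h import *; st(); plan([493.5,112.3,31],75)"
```

```text
t 14.55 F [0.  0.3 0. ] M [-0.009 -0.016 -0.04 ] yaw 74.83 j6 -1.313 tau6 -0.001 gw 0.848 p [492.5 112.7  30.1]
d [-0.9 -0.1  1.1] rot [-0.2 -0.2  0. ] yaw now 74.8 j6 ~-1.32 t 14.55
```

>>> carry_out(deltas=[[-0.7, 0, 0, 1, 0, 0, 0], [0.6, 0, 0, 1, 0, 0, 0], [0.6, 0, 0, 1, 0, 0, 0], [0.6, 0, 0, 1, 0, 0, 0], [0.6, 0, 0, 1, 0, 0, 0]], newtons=40)

```text
time_s: 15.18
eef_pos: [495.1, 112.9, 32.5]
ee_rot: [0.702, 0.093, 0.7, -0.093]
force: [0.2, 0.9, 5.3]
grip_width: 0.595
```

```bash
python3 -c "from h import *; st()"
```

```text
t 15.18 F [0.2 0.9 5.3] M [0.329 0.033 0.004] yaw 74.85 j6 -1.314 tau6 0.016 gw 0.595 p [495.1 112.9  32.5]
```

>>> carry_out(deltas=[[0.6, -25, 0, 0, 0, 0, 0], [0.6, -75, 0, -10, 0, 0, 0], [0.6, -130, 0, -25, 0, 0, 0], [0.6, -185, 0, -40, 0, 0, 0], [0.6, -230, 0, -50, 0, 0, 0]])

```text
time_s: 15.8
eef_pos: [445.2, 125.9, 263.9]
ee_rot: [0.702, 0.093, 0.7, -0.093]
force: [0.4, 0.5, -2.4]
grip_width: 0.596
```

```bash
python3 -c "from h import *; st(); plan([429.2,-178,262],30); plan([429.2,-178,262],-15)"
```

```text
t 15.80 F [ 0.4  0.5 -2.4] M [-0.001 -0.098 -0.001] yaw 74.87 j6 -1.285 tau6 -0.054 gw 0.596 p [445.2 125.9 263.9]
d [   1.9 -297.5   63.9] rot [44.9  0.1 -0.1] yaw now 74.9 j6 ~-1.17 t 15.8
d [   1.9 -297.5   63.9] rot [89.9  0.1 -0.1] yaw now 74.9 j6 ~-0.39 t 15.8
```

>>> carry_out(deltas=[[0.6, 0, -50, 11, 8, 0, 0], [0.6, 0, -108, 23, 17, 0, 0], [0.6, 0, -166, 36, 26, 0, 0], [0.6, 0, -224, 48, 36, 0, 0], [0.6, 0, -280, 60, 45, 0, 0]])

```text
time_s: 16.42
eef_pos: [430.1, -162.1, 261.8]
ee_rot: [0.611, 0.356, 0.61, -0.356]
force: [-0.0, -1.3, -1.2]
grip_width: 0.598
```

```bash
python3 -c "from h import *; st(); plan([429.2,-178,262],30)"
```

```text
t 16.43 F [-0.  -1.3 -1.2] M [ 0.013 -0.024  0.007] yaw 29.53 j6 -1.132 tau6 -0.437 gw 0.598 p [ 430.1 -162.1  261.8]
d [-0.2 -8.6 13.4] rot [-0.5  0.1 -0. ] yaw now 29.5 j6 ~-1.17 t 16.425
```

>>> carry_out(deltas=[[0.6, 0, -8.6, 13.4, 0, 0, 0], [0.6, 0, -8.6, 13.4, 0, 0, 0], [0.6, 0, -8.6, 13.4, 0, 0, 0], [0.6, 0, -8.6, 13.4, 0, 0, 0], [0.6, 0, -8.6, 13.4, 0, 0, 0]])

```text
time_s: 17.05
eef_pos: [430.0, -175.4, 261.2]
ee_rot: [0.612, 0.354, 0.612, -0.354]
force: [-0.1, -0.6, -2.3]
grip_width: 0.596
```

```bash
python3 - <<'E'
from h import *
st(); im,k=shot("wrist","pics/wrist4.png"); s=ctrl.sense(); p=np.array(s["eef_pos"])
# cup top expected at tool x = -(62-32) => world z
for z in (p[2]+29.5,p[2]-32.5): print(proj(k,[p[0],p[1],z]))
print("spigot edge z168", proj(k,[429.2,-178,168]), "shoulder", proj(k,[429.2,-178,152]))
cv2.imwrite("pics/crop4.png",cv2.resize(im[120:420,80:480,::-1],None,fx=2,fy=2,interpolation=cv2.INTER_CUBIC))
E
```

```text
t 17.05 F [-0.1 -0.6 -2.3] M [-0.005 -0.018  0.018] yaw 29.93 j6 -1.163 tau6 0.001 gw 0.596 p [ 430.  -175.4  261.2]
(np.float64(274.8535129070427), np.float64(303.69462144731335))
(np.float64(275.4386968235772), np.float64(243.8802958134746))
spigot edge z168 (np.float64(273.12084589157206), np.float64(215.63771383682968)) shoulder (np.float64(273.3309314373479), np.float64(209.75738057071564))
```

View pics/crop4.png

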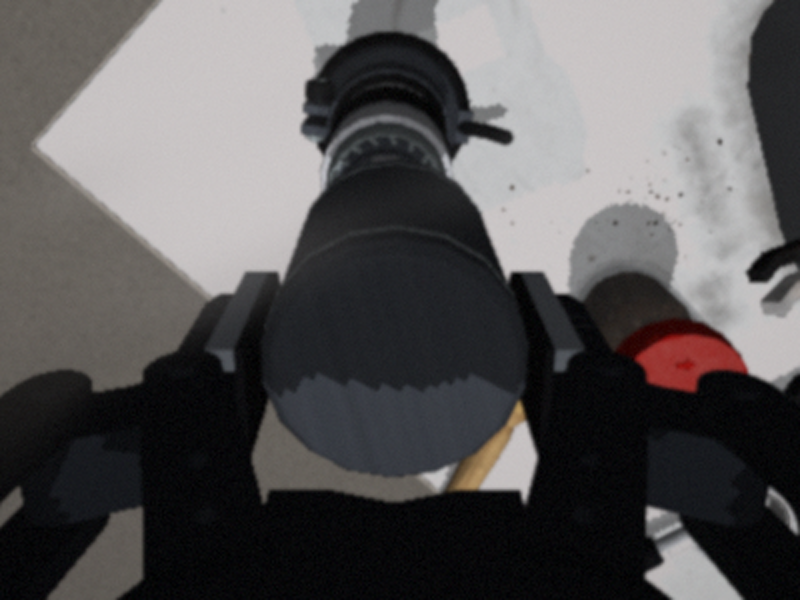

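The view shows the cup gripped square with its top face centred at about pixel (277.8,297.5). With no offset it would be at (275,304). I'll solve the axis and camera bias from the grips and views.

```bash
python3 - <<'E'
from h import *
G=[(-47.13,429.3,-177.6),(-86.38,429.1,-177.7),(-98.11,429.3,-178.0),(-104.2,429.5,-178.1),(-116.17,429.1,-178.1),(-127.1,428.9,-178),(-138.1,428.8,-178),(-149.1,428.6,-178),(-158.14,428.5,-177.9),(-61.89,428.9,-177.6),(29.9,428.05,-177.25)]
Y=lambda a:np.array([np.cos(np.radians(a)),np.sin(np.radians(a))]); Z=lambda a:np.array([np.sin(np.radians(a)),-np.cos(np.radians(a))])
A=[];b=[]
for a,x,y in G: A.append([*Y(a),-1]); b.append(Y(a)@[x,y])   # pad centre may sit at offset e in tool y
A=np.array(A);b=np.array(b); s,r,_,_=np.linalg.lstsq(A,b,rcond=None); print("axis,e",s,r, "no e",np.linalg.lstsq(A[:,:2],b,rcond=None)[0])
ax=s[:2]
for a,m in((-44.6,(429.1,-178.5)),(29.9,(429.43,-177.99))): d=np.array(m)-ax; print("cam bias y,z",Y(a)@d,Z(a)@d)
k=cam("wrist"); st_=ctrl.sense(); p=st_["eef_pos"]; yaw=29.93
for uv in ((277.8,297.5),):
  for h in (29.5,27.5):
    c=onz(k,*uv,p[2]+h); d=(c-p)[:2]; print(h,c,"cup off tool y,z",Y(yaw)@d,Z(yaw)@d)
E
```

```text
axis,e [ 4.28588319e+02 -1.77919930e+02  4.20347395e-02] [0.15361351] no e [ 428.58513657 -177.87352415]
cam bias y,z 0.7716279809622623 0.05374637649030254
cam bias y,z 0.6947216378564116 0.48031092753808496
29.5 [ 429.65959463 -172.97532937  290.68380737] cup off tool y,z 1.0015307657716133 -2.4605573434285426
27.5 [ 430.24130933 -173.97368367  288.68380737] cup off tool y,z 1.0075449761639013 -1.3051062899389483
```

>>> carry_out(deltas=[[0.6, 0, -2.5, 3.7, 0, 0, 0], [0.6, 0, -2.5, 3.7, 0, 0, 0], [0.6, 20, -2.5, 3.7, 0, 0, 0], [0.6, 45, -2.5, 3.7, 0, 0, 0], [0.6, 55, -2.5, 3.7, 0, 0, 0]])

```text
time_s: 17.73
eef_pos: [429.2, -180.4, 205.1]
ee_rot: [0.611, 0.354, 0.613, -0.354]
force: [-0.1, 0.1, -2.1]
grip_width: 0.597
```

```bash
python3 -c "from h import *; st(); plan([429.7,-179.8,196],30)"
```

```text
t 17.73 F [-0.1  0.1 -2.1] M [-0.003  0.01  -0.015] yaw 29.85 j6 -1.171 tau6 0.000 gw 0.597 p [ 429.2 -180.4  205.1]
d [ 9.1  0.7 -0.2] rot [-0.2 -0.1  0. ] yaw now 29.8 j6 ~-1.17 t 17.725
```

>>> carry_out(deltas=[[0.6, 3, 0.7, 0, 0, 0, 0], [0.6, 6, 0.7, 0, 0, 0, 0], [0.6, 8, 0.7, 0, 0, 0, 0], [0.6, 10, 0.7, 0, 0, 0, 0], [0.6, 12, 0.7, 0, 0, 0, 0]])

```text
time_s: 18.35
eef_pos: [429.9, -180.0, 194.3]
ee_rot: [0.612, 0.354, 0.612, -0.354]
force: [-2.9, 2.5, 1.3]
grip_width: 0.594
```

```bash
python3 -c "from h import *; st()"
```

```text
t 18.35 F [-2.9  2.5  1.3] M [0.672 0.738 0.01 ] yaw 29.86 j6 -1.170 tau6 0.001 gw 0.594 p [ 429.9 -180.   194.3]
```

>>> carry_out(deltas=[[0.6, 1, -0.2, -0.6, 0, 0, 0], [0.6, 2, -0.2, -0.6, 0, 0, 0], [0.6, 4, -0.2, -0.6, 0, 0, 0], [0.6, 6, -0.2, -0.6, 0, 0, 0], [0.6, 7, -0.2, -0.6, 0, 0, 0]])

```text
time_s: 18.98
eef_pos: [429.6, -179.7, 186.9]
ee_rot: [0.612, 0.354, 0.612, -0.354]
force: [-3.5, 2.5, 1.4]
grip_width: 0.6
```

```bash
python3 -c "from h import *; st()"
```

```text
t 18.98 F [-3.5  2.5  1.4] M [0.709 0.662 0.053] yaw 29.85 j6 -1.170 tau6 0.001 gw 0.600 p [ 429.6 -179.7  186.9]
```

>>> carry_out(deltas=[[0.6, 0, -0.3, -0.6, 0, 0, 0], [0.6, 1, -0.3, -0.6, 0, 0, 0], [0.6, 2, -0.3, -0.6, 0, 0, 0], [0.6, 3, -0.3, -0.6, 0, 0, 0], [0.6, 3, -0.3, -0.6, 0, 0, 0]])

```text
time_s: 19.6
eef_pos: [429.3, -179.5, 184.5]
ee_rot: [0.612, 0.354, 0.612, -0.354]
force: [-3.1, 2.8, 5.3]
grip_width: 0.597
```

```bash
python3 -c "from h import *; st()"
```

```text
t 19.60 F [-3.1  2.8  5.3] M [0.523 0.531 0.015] yaw 29.86 j6 -1.170 tau6 0.004 gw 0.597 p [ 429.3 -179.5  184.5]
```

>>> carry_out(deltas=[[0.6, 1, -0.2, -0.5, 0, 0, 0], [0.6, 1.5, -0.2, -0.5, 0, 0, 0], [0.6, 1.5, -0.2, -0.5, 0, 0, 0], [0.6, 1.5, -0.2, -0.5, 0, 0, 0], [0.6, 1.5, -0.2, -0.5, 0, 0, 0]])

```text
time_s: 20.23
eef_pos: [429.3, -179.6, 184.3]
ee_rot: [0.613, 0.354, 0.611, -0.355]
force: [-4.7, 2.7, 14.6]
grip_width: 0.592
```

```bash
python3 -c "from h import *; st()"
```

```text
t 20.23 F [-4.7  2.7 14.6] M [ 0.655  0.799 -0.034] yaw 29.86 j6 -1.170 tau6 0.009 gw 0.592 p [ 429.3 -179.6  184.3]
```

>>> carry_out(deltas=[[0.6, -1.5, 0, 0, 0, 0, 0], [-0.4, -1.5, 0, 0, 0, 0, 0], [-0.7, -1.5, 0, 0, 0, 0, 0], [-0.7, -1.5, 0, 0, 0, 0, 0], [-0.7, -1.5, 0, 0, 0, 0, 0]])

```text
time_s: 20.85
eef_pos: [428.7, -179.2, 184.0]
ee_rot: [0.612, 0.354, 0.612, -0.354]
force: [0.6, 0.5, -0.3]
grip_width: 0.855
```

>>> carry_out(deltas=[[-0.7, -15, 0, 0, 0, 0, 0], [-0.7, -45, 0, 0, 0, 0, 0], [-0.7, -85, 0, 0, 0, 0, 0], [-0.7, -110, 0, 0, 0, 0, 0], [-0.7, -110, 0, 0, 0, 0, 0]])

```text
time_s: 21.48
eef_pos: [429.2, -179.5, 295.4]
ee_rot: [0.613, 0.354, 0.611, -0.354]
force: [0.5, -0.0, -0.2]
grip_width: 0.85
```

```bash
python3 - <<'E'
from h import *
st(); im,k=shot("wrist","pics/wrist5.png"); print(proj(k,[428.6,-177.9,214]),proj(k,[428.6,-177.9,152]))
s,_=shot("scene","pics/scene5.png"); ks=cam("scene"); u=proj(ks,[428.6,-177.9,183]); print(u)
c=np.zeros((420,800,3),np.uint8); a=cv2.imread("pics/wrist5.png"); c[:,:500]=a[:,30:530]
x,y=int(u[0]),int(u[1]); x0,y0=min(max(x-40,0),480),max(y-50,0); q=cv2.resize(cv2.imread("pics/scene5.png")[y0:y0+100,x0:x0+75],(300,400),interpolation=cv2.INTER_CUBIC); c[:400,500:800]=q
cv2.imwrite("pics/crop5.png",c)
E
```

```text
t 21.48 F [ 0.5 -0.  -0.2] M [ 0.025  0.009 -0.027] yaw 29.86 j6 -1.170 tau6 0.000 gw 0.850 p [ 429.2 -179.5  295.4]
(np.float64(276.1168724807855), np.float64(215.34389907000187)) (np.float64(276.15049572192186), np.float64(194.88008478587105))
(np.float64(357.4975997296899), np.float64(189.21312319885635))
```

View pics/crop5.png

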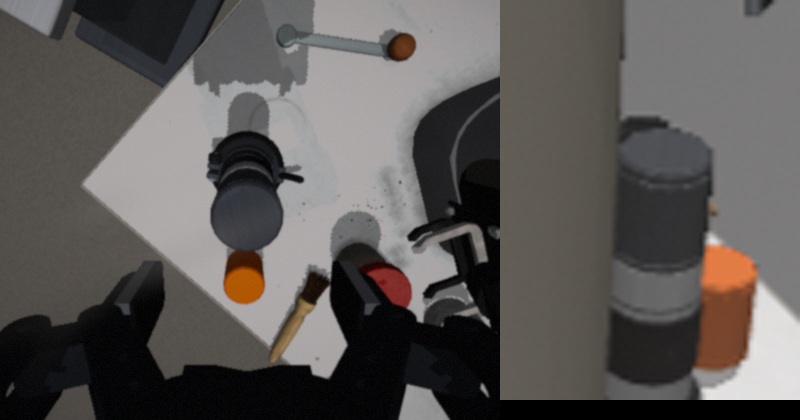

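The cup's top face is centred at about (277,215), and (276,215) is predicted for home at 214 mm. The scene view shows it upright and flush on the shoulder. Crank, jar, brush and orange cups look undisturbed. Handing in.

```bash
python3 -c "
from h import *
print(order.finish_job()); st()"
```

```text
the job is handed in; nothing more can be done
None
the job is handed in; nothing more can be done
```

I handed the job in at about 21.5 s of the 67 s allowed; no verdict was reported.

- **Burr touch:** I screwed the dial in by 111°, until the held torque was about 0.23 N m (joint 6: 0.23; wrist: about 0.22, with noise up to 0.3). That is well below the 0.5 N m that counts as forcing. I put the touch about 8° before that point, give or take a few degrees.
- **Backing off:** I turned the dial back 188° in total, so about 180° from touch. The wrist view showed the bar did not move when the fingers let go. The burr gap itself could not be measured.
- **Catch cup:** I placed the dark cup over the dial and lowered it until it stopped at the expected height. The force rose to 14.6 N as it met the shoulder.
- **Last checks:** The last wrist picture shows the cup's top within about 1 pixel of where it should be. The scene view shows it upright and flush on the shoulder, though the arm partly hid the grinder there. The crank, jar and brush look untouched in the wrist view. The scale was out of view in that last check.
- **Disagreements:** The wrist camera read about 0.7 mm off sideways against the grips on the bar. Two estimates of how far off-centre the cup sat in the hand differed by about 1 mm. I corrected for both and used the side force to ease the cup down.

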